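Turn a mounted slide over onto the copying stage with a thin lifter

TASK

The slide in the feed tray of the copying stage lies wrong side up: turn it over with the lifter and seat it. Take the lifter by its grip, run its blade along the tray floor with light pressure and in under the slide's open edge, tip the slide up and over the step so that it falls onto the lit stage, then press it with the blade under the spring clip and home against the stop. Push gently throughout, keep the fingers off the slide, leave the slide box, cards, mouse and pen pot where they are, and lay the lifter back flat on the desk.

Things in the scene. Friction and masses are not known exactly. Their poses are not given: they have to be found in the camera images.
- stand: low black copying stage, 206 x 88 mm, fixed, on levelling feet (origin 0 to 6 mm over the desk). Origin: below the step, on the long midline; +x from feed tray to stage, z up. Tray from x -100 to 0, stage from x 0 to 106 mm; tray floor top at z 8, ledges 10.5, stage 17.5
- tray_mouth (a point): middle of the tray's open -x end, on its floor (x -100, z 8 mm in the stand's frame). Two ledges at |y| 25 to 36.5 mm, from x -92 to the step, stand 2.5 mm over the floor and carry the slide by its sides: between them a channel 50 wide and 2.5 deep runs in under it. Tray side walls: inner faces y +-36.5, x -80 to 0, top z 17.5
- step_top (a point): middle of the step's upper edge (x 0, z 17.5 mm in the stand's frame), 7 mm over the ledges. The upright step stops the slide's far edge as the near edge is raised; tipped past upright it falls over the step and lies on the flat lit stage with its tail near the step. Stage guides: inner faces y +-37, x 19 to 87, 3 mm high
- clip (a joint): angle of the spring wire clip over the stage's far end, 0 at rest, about 0.08 rad with the slide under it. It hinges 99 mm past the step; its lip is 68 mm past the step and 7.6 mm over the stage, its lowest bend 81 mm past and 2.4 mm over it. Pushing the slide in under it takes about 1 to 3 N; at the stop the force climbs steeply
- slide: square film slide in a white plastic mount, 70 x 70 x 4 mm, about 35 g, dark film pane; lies in the tray on the ledges, far edge within 3 mm of the step. Origin: centre of the face that lies underneath at the start (on top once turned over); +z up at the start, +x towards the step
- stop: aluminium bar 50 mm long, 6 mm high across the stage's far end, fixed to the stand; its face for the slide is 88 mm past the step (x 88 in the stand's frame). Origin: centre of its underside, 2.5 mm behind that face
- lifter: lifter, 90 g: flat dark steel blade 106 x 30 x 1.6 mm under a wooden trowel grip; lies flat on the desk. Origin: on the blade's underside; blade from x -50 to +56 mm (tip at +x), flat underside z 0. Grip along x: 60 long (x -52 to +8), 14 wide, z 17 to 43 mm; two thin posts below it
- lifter_tip (a point): middle of the blade's front edge on its underside, 56 mm ahead of the lifter's origin
- slide_box: open brown box 170 x 84 x 58 mm with a row of mounted slides; bystander
- cards: white stack of cards 56 x 87 x 18 mm; bystander
- mouse: black mouse 97 x 60 x 36 mm; bystander
- pen_pot: grey pot with pens, 83 mm wide, 146 high; bystander
Mind the look-alikes: they are no part of the job. Leave any red or white look-alike of the lifter alone.

How it is judged:
By the outcome, as a careful person would: the job done as asked, in the order asked, and still so for the second after the job is handed in, with the robot touching nothing.
It also fails if it takes over 72 s, if anything falls off the work surface, if the arm or the gripper's body presses on something with over 40 N, if the wrist force passes 120 N, or if a joint passes its speed limit or range.

ROBOT

A 6-joint arm with a two-finger parallel gripper is mounted at the origin on a cart in front of the work surface, level with it; the furniture and walls round the work are solid. World frame = base frame: x ahead of the robot, y to its left, z up, the work surface at z = 0. Lengths are in m, angles in rad, forces in N, time in s.
With the tool pointing down it reaches from about 0.35 to 0.975 m from the base axis. Payload 4.9 kg.
Tool frame: the origin (TCP) lies at the very end of the fingers, on their centre line; the grasp point (between the pads) lies 19 mm behind it; z points along the fingers, y is the line along which they close (so a half turn about z gives the same grasp; the last joint's range is limited). The gripper opens to 85 mm and grips with 20 to 120 N. Pads are 22 mm wide; open, the fingers measure 114 mm over their backs; the gripper's body (76 mm by 85 mm) begins 54 mm behind the grasp point. The pads swing forward as they close: fully open they stand 13 mm farther back than shut.
Start: joints at [-1.261, 0.053, 1.613, -0, 1.476, -0.119], TCP at [0.26, -0.568, 0.194] pointing down, gripper open.
Joint ranges: [-3.01, 3.01], [-1.01, 2.22], [0.06, 2.58], [-1.02, 4.17], [0.09, 2.62], [-3.14, 3.14]. Speed limits (rad/s): [2.57, 2.57, 3.14, 3.14, 3.14, 3.14].

INTERFACE

Orientations are given as a rotation vector (axis times angle).
In Python, from workcell import bot, imaging gives the robot as it stands.
- The arm moves only by the shell command python3 -m inch 'ROWS' [FORCE]. ROWS is a JSON object whose one key "rows" holds a list of rows, each a list of 3 entries, a list of its own where there are three numbers: the shift along the tool's x, y, z in m, then the turn, a rotation vector about the tool's x, y, z in degrees, then the opening, from 0 (shut) to 1 (fully open). A call has 1 to 20 rows; each row is the pose to reach, as a shift and turn from the pose commanded when the call began, along the tool's axes at that moment; what a row does not reach only later rows make up. A row lasts 1/12 s, in which the tool goes at most 41.7 mm and 7.16 degrees, less where a joint would pass 70% of its speed; a pose out of reach is approached as far as the arm can. A call with a gripper value outside its range is refused whole. The fingers move at their own pace and stop on an object; FORCE is the grip in N (left out, the last holds). Time passes only in rows, so rows that repeat a pose let the fingers close. It gives the time, the measured TCP pose, the force, the opening and the grip force at its end, in the units of the state.
- bot.get_obs(): the state, without advancing time (a new reading comes with each control period).
- imaging.grab_frame(name): name is "side" or "top" or "wrist"; returns a dict with "frame" (480x640x3 uint8, red, green, blue), "fx", "fy", "cx", "cy" (pixels), "view" (4x4, takes a point from world to camera coordinates). Camera axes: x right, y down, z forward; pixel columns grow to the right and rows downward; lengths in m; the calibration is good to about 2 mm. A picture is of the moment at which its call begins. There is no depth.
- bot.sign_off(): hands the job in; it is judged then, once.
The state is a dict: "t": time; "joint_positions": joint angles; "dq": joint speeds; "tau": joint torques, N m; "position": TCP position; "tcp_rot": TCP orientation; "ft_force": force on the tool from outside, world axes, zero at the start; "torque": the same for the moment, N m; "gripper_width": opening from 0.0 (shut) to 1.0 (fully open); "gripper_force": force on a finger pad.
Only numpy, scipy, OpenCV 4.12 (cv2) and the standard library are available. Lean on these libraries where they do the work, as an engineer would, in place of code of your own. Each camera call takes 0.05 s, during which the arm holds its last target. There are 200 camera calls.

## Working session

There is one attempt and no reset: what is moved stays moved. The work goes in short steps, Python scripts to look and compute and a shell command to move; the robot and the scene stay as the last step left them, time stands still between calls to the robot, and variables do not carry over. Pictures are saved under pics/ and viewed, at most 10 in all, crops included, and the job is handed in when it is done.

```bash
mkdir -p pics; ls
python3 - <<'E'
from workcell import bot, imaging
import cv2,json,numpy as np
print(bot.get_obs())
for n in ("top","side"):
    f=imaging.grab_frame(n); cv2.imwrite(f"pics/{n}0.png",f["frame"][:,:,::-1])
    print(n,f["fx"],f["fy"],f["cx"],f["cy"]);print(np.round(f["view"],4).tolist())
    np.savez(f"{n}0.npz",**f)
E
```

```text
pics
{'t': 0.0, 'joint_positions': array([-1.26100687e+00,  5.34083575e-02,  1.61429286e+00,  2.02766328e-06,
        1.47600031e+00, -1.18984754e-01]), 'dq': array([-0.00084858, -0.00160079,  0.0006093 , -0.00182888, -0.00026408,
       -0.00087282]), 'tau': array([ 8.39966342e-04, -3.93686163e+01, -3.70172381e+01,  8.15134081e-05,
        7.07957981e-03, -1.96600087e-05]), 'position': array([ 0.25964212, -0.56774587,  0.19283186]), 'tcp_rot': array([-3.06762071e+00, -6.67922499e-01,  3.12187701e-04]), 'ft_force': array([ 0.05438235, -0.36501648,  0.29524944]), 'torque': array([0.02980369, 0.0125131 , 0.00946733]), 'gripper_force': 0.0, 'gripper_width': 1.0035884550890344}
top 560.3452126624672 560.3452126624672 309.6270604577602 242.60658095659056
[[0.0225, -0.9997, 0.0037, -0.014], [-0.9939, -0.0228, -0.1082, 0.4657], [0.1083, -0.0013, -0.9941, 1.4868], [0.0, 0.0, 0.0, 1.0]]
side 478.7692978007985 478.7692978007985 320.1013498390568 234.30718121432798
[[0.9207, -0.3898, 0.0204, -0.4398], [-0.2114, -0.5419, -0.8134, 0.1411], [0.3282, 0.7445, -0.5814, 1.3013], [0.0, 0.0, 0.0, 1.0]]
```

View pics/top0.png

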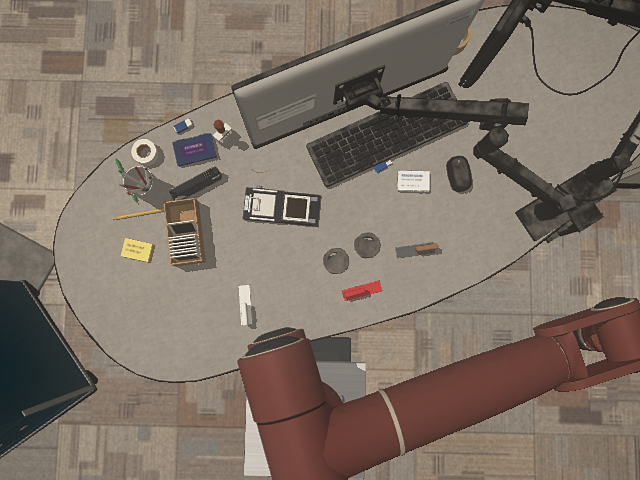

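View pics/side0.png

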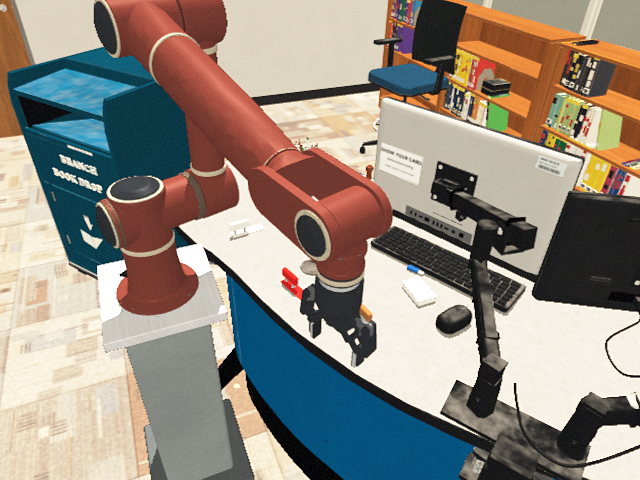

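Top view: the lifter candidates are the steel blade with wooden grip at (418,250), the red look-alike at (362,290) and the white one at (245,305). I choose (418,250). The stand is at (282,207), with the slide in its tray at right (297,208) and the lit stage at left.

Run:
```python
import cv2,numpy as np
im=cv2.imread("pics/top0.png")
a=cv2.resize(im[180:235,237:327],None,fx=8,fy=8,interpolation=cv2.INTER_CUBIC)[:,:720]
b=cv2.resize(im[238:262,390:445],None,fx=6,fy=6,interpolation=cv2.INTER_CUBIC)
c=np.zeros((440+144,720,3),np.uint8); c[:440]=a; c[440:,:330]=b
cv2.imwrite("pics/crop0.png",c)
```

```text
(no output)
```

View pics/crop0.png

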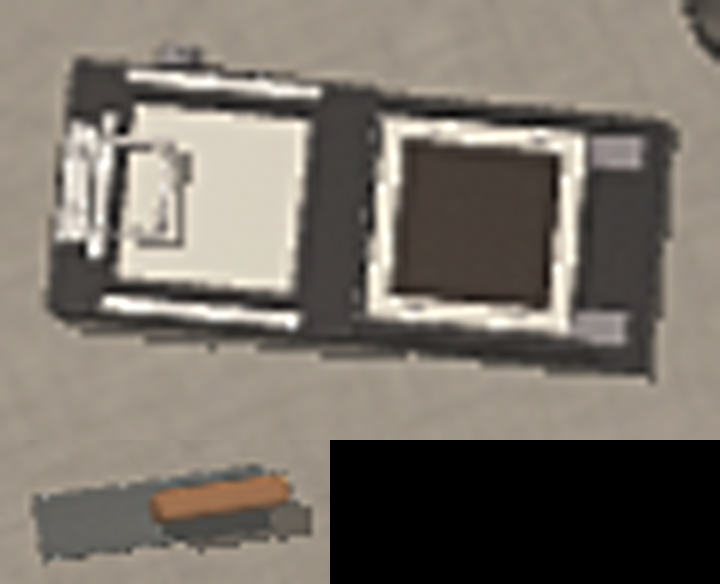

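```bash
cat > h.py <<'E'
import numpy as np, cv2
from scipy.optimize import least_squares
from scipy.spatial.transform import Rotation as R
from workcell import bot, imaging
def cam(f):
    K=np.array([[f["fx"],0,f["cx"]],[0,f["fy"],f["cy"]],[0,0,1.]]); return K,np.asarray(f["view"])
def proj(f,P):
    K,V=cam(f); p=(np.asarray(P)@V[:3,:3].T+V[:3,3])@K.T; return p[:,:2]/p[:,2:]
def pose_pts(q,L):  # q=x,y,z,yaw
    return R.from_euler('z',q[3]).apply(L)+q[:3]
def fit(views,q0,fixz=None):
    "views: list of (frame, local pts, pixels)"
    def res(p):
        q=np.r_[p[:2],fixz,p[2]] if fixz is not None else p
        return np.concatenate([(proj(f,pose_pts(q,np.asarray(L)))-px).ravel() for f,L,px in views])
    s=least_squares(res,[q0[0],q0[1],q0[3]] if fixz is not None else q0,x_scale=.01)
    print("resid",np.round(s.fun,1)); return np.r_[s.x[:2],fixz,s.x[2]] if fixz is not None else s.x
def go(target,yaw,pitch=0,roll=0):
    """shift (mm) & turn (deg) in present tool axes so that the tool sits at target, tool down,
    tool x along world heading yaw (rad) or its opposite, nose-down pitch deg"""
    o=bot.get_obs(); R0=R.from_rotvec(o["tcp_rot"])
    for k in (0,np.pi):
        Rt=R.from_euler('z',yaw+k)*R.from_euler('x',np.pi)
        Rt=R.from_euler('z',yaw)*R.from_euler('y',pitch,degrees=True)*R.from_euler('z',-yaw)*Rt
        print("turn",np.round((R0.inv()*Rt).as_rotvec(degrees=True),2),"shift mm",np.round(1e3*R0.inv().apply(np.asarray(target)-o["position"]),1))
E
python3 - <<'E'
from h import *
f=dict(np.load("top0.npz"))
S=fit([(f,[[.106,-.044,.0175],[-.1,-.044,.008],[-.1,.044,.008],[.106,.044,.0175]],[[246.4,187.5],[321.75,195],[318.5,227.25],[243.25,219.75]])],[.45,.08,.003,1.5],.003)
S2=fit([(f,[[.106,.044,.0175],[-.1,.044,.008],[-.1,-.044,.008],[.106,-.044,.0175]],[[243.25,219.75],[318.5,227.25],[321.75,195],[246.4,187.5]])],[.45,.08,.003,1.5],.003)
L=fit([(f,[[.056,-.015,.0016],[.056,.015,.0016],[-.052,0,.043],[.008,0,.043]],[[395.8,247.2],[397.5,258.3],[437.5,247],[416.5,251]])],[.45,-.2,0,1.5],0)
print(S,S2,L)
g=L[:2]+np.array([np.cos(L[3]),np.sin(L[3])])*-.024
print(g); o=bot.get_obs(); print(R.from_rotvec(o["tcp_rot"]).as_matrix().round(3))
go(np.r_[g,.16],L[3])
E
```

```text
resid [ 0.2  0.3 -0.2  0.3  0.1 -0.3 -0.  -0.3]
resid [-0.  -0.3  0.1 -0.3 -0.2  0.3  0.2  0.3]
resid [-0.4  0.6 -0.7  0.3  1.2  0.3 -0.1 -1.2]
[0.56198072 0.0697085  0.003      1.5010852 ] [0.56198072 0.0697085  0.003      1.5010852 ] [ 0.45223322 -0.29617938  0.          1.70425224]
[ 0.45542666 -0.31996597]
[[ 0.909  0.416 -0.001]
 [ 0.416 -0.909  0.002]
 [ 0.    -0.002 -1.   ]]
turn [ -0.08  -0.08 -73.08] shift mm [ 281.1 -144.    33.3]
turn [-8.0000e-02  9.0000e-02  1.0692e+02] shift mm [ 281.1 -144.    33.3]
```

```bash
python3 -m inch '{"rows":[[[0.04,-0.02,0],[0,0,-7],1],[[0.08,-0.04,0],[0,0,-14],1],[[0.11,-0.06,0.005],[0,0,-21],1],[[0.14,-0.075,0.01],[0,0,-28],1],[[0.17,-0.09,0.015],[0,0,-35],1],[[0.2,-0.105,0.02],[0,0,-42],1],[[0.23,-0.12,0.025],[0,0,-49],1],[[0.26,-0.135,0.03],[0,0,-56],1],[[0.27,-0.14,0.033],[0,0,-63],1],[[0.281,-0.144,0.033],[0,0,-70],1],[[0.281,-0.144,0.033],[0,0,-73],1],[[0.281,-0.144,0.033],[0,0,-73],1],[[0.281,-0.144,0.033],[0,0,-73],1]]}'
python3 - <<'E'
from h import *
f=imaging.grab_frame("wrist"); np.savez("w1.npz",**f); cv2.imwrite("pics/w1.png",f["frame"][:,:,::-1])
print(bot.get_obs()["joint_positions"].round(3),bot.get_obs()["t"])
L=[0.45223322,-0.29617938,0,1.70425224]
print(proj(f,pose_pts(np.array(L),np.array([[.056,-.015,.0016],[.056,.015,.0016],[-.052,0,.043],[.008,0,.043]]))).round(0).tolist())
E
```

```text
t: 1.18
position: [0.4554, -0.3203, 0.1607]
tcp_rot: [-2.071, -2.361, 0.0]
ft_force: [-0.1, -0.4, -0.6]
gripper_width: 1.0
gripper_force: 0.0
[-0.747 -0.087  1.807 -0.     1.422 -0.878] 1.2333
[[338.0, 116.0], [305.0, 116.0], [322.0, 244.0], [322.0, 177.0]]
```

View pics/w1.png

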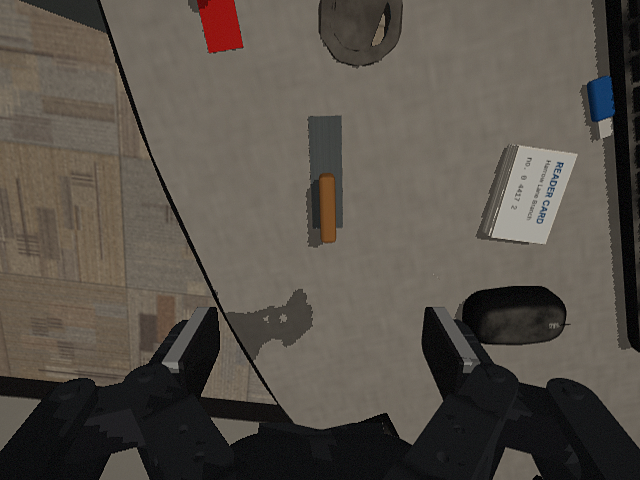

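Wrist view: the steel blade has tip corners (308,116) and (342,116) and rear right corner (342,228). The wooden grip runs from (327,173) to (328,243), and the mouse and cards are clear to the right.

Run:
```python
from h import *
f=dict(np.load("w1.npz"))
L=fit([(f,[[.056,-.015,.0016],[.056,.015,.0016],[-.05,-.015,.0016],[-.052,0,.043],[.008,0,.043]],[[342,116],[308,116],[342,228],[328,243],[327.5,173]])],[.45,-.3,0,1.7],0)
print(L); g=L[:2]+np.array([np.cos(L[3]),np.sin(L[3])])*-.026
print(g); go(np.r_[g,.010],L[3])
```

```text
resid [-0.  -1.5  0.6 -0.8  0.2 -1.1 -0.1  0.4 -0.6  2.8]
[ 0.45647166 -0.29500295  0.          1.72371781]
[ 0.46043214 -0.32069954]
turn [-0.02 -0.02 -1.29] shift mm [ -0.8   5.2 150.8]
turn [-3.0000e-02  4.0000e-02  1.7871e+02] shift mm [ -0.8   5.2 150.8]
```

```bash
python3 -m inch '{"rows":[[[0,0.003,0.035],[0,0,-1.3],1],[[-0.001,0.005,0.07],[0,0,-1.3],1],[[-0.001,0.005,0.105],[0,0,-1.3],1],[[-0.001,0.005,0.13],[0,0,-1.3],1],[[-0.001,0.005,0.145],[0,0,-1.3],1],[[-0.001,0.005,0.151],[0,0,-1.3],1],[[-0.001,0.005,0.151],[0,0,-1.3],1],[[-0.001,0.005,0.151],[0,0,-1.3],0],[[-0.001,0.005,0.151],[0,0,-1.3],0],[[-0.001,0.005,0.151],[0,0,-1.3],0],[[-0.001,0.005,0.151],[0,0,-1.3],0],[[-0.001,0.005,0.151],[0,0,-1.3],0],[[-0.001,0.005,0.151],[0,0,-1.3],0],[[-0.001,0.005,0.151],[0,0,-1.3],0],[[-0.001,0.005,0.151],[0,0,-1.3],0],[[-0.001,0.005,0.151],[0,0,-1.3],0],[[-0.001,0.005,0.151],[0,0,-1.3],0]]}' 80
```

```text
t: 2.65
position: [0.4606, -0.3209, 0.0101]
tcp_rot: [-2.043, -2.386, -0.0]
ft_force: [0.6, 0.9, 0.3]
gripper_width: 0.001
gripper_force: 0.0
```

Run:
```python
from h import *
f=imaging.grab_frame("wrist"); t=imaging.grab_frame("top")
np.savez("w2.npz",**f);np.savez("t2.npz",**t)
c=cv2.resize(t["frame"][225:275,380:460],None,fx=5,fy=5)
im=np.zeros((480,800,3),np.uint8)
im[:,:400]=f["frame"][:, 120:520]; im[:250,400:]=c
cv2.imwrite("pics/c2.png",im[:,:,::-1])
```

```text
(no output)
```

View pics/c2.png

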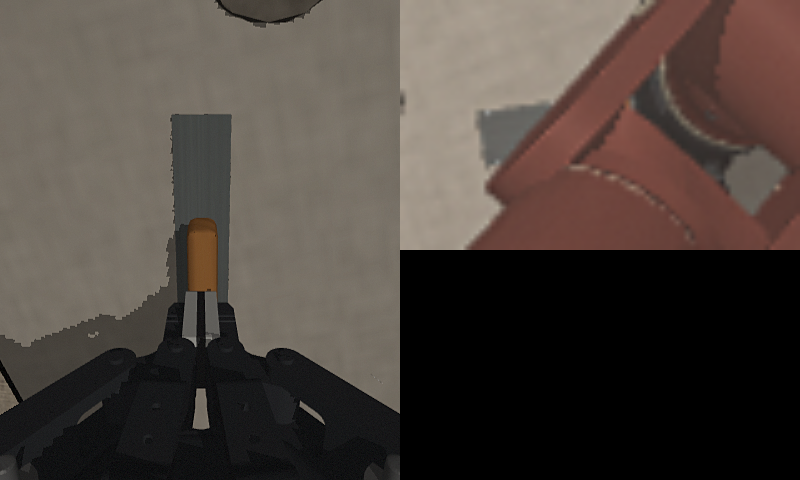

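Wrist crop: the fingers are shut behind the grip, and the grip (crop 189-217, 218-291) is still ahead of them. The blade tip corners are at full-frame (292,115) and (351,115). I'll refit.

Run:
```python
from h import *
f=dict(np.load("w2.npz")); f1=dict(np.load("w1.npz"))
o=bot.get_obs(); p=o["position"]
print("tcp px",proj(f,[p,p+[0,0,.019],p+[0,0,.04]]).round(0).tolist(), "cam", (-f["view"][:3,:3].T@f["view"][:3,3]).round(3), f["view"][2,:3].round(3))
print("lifter x by row, z0:",[(x,proj(f,pose_pts(np.array([.45647,-.2950,0,1.7237]),np.array([[x,0,z]]))).round(0).tolist()) for x,z in((.056,0),(-.05,0),(.008,.043),(-.052,.043),(-.052,.017))])
L=fit([(f,[[.056,-.015,.0016],[.056,.015,.0016],[.008,0,.04]],[[351,115],[292,115],[322,220]])],[.45,-.3,0,1.7],0)
print(L,o["gripper_width"],o["gripper_force"])
```

```text
tcp px [[322.0, 271.0], [322.0, 286.0], [323.0, 308.0]] cam [ 0.447 -0.24   0.19 ] [ 0.05  -0.321 -0.946]
lifter x by row, z0: [(0.056, [[323.0, 113.0]]), (-0.05, [[322.0, 300.0]]), (0.008, [[323.0, 230.0]]), (-0.052, [[322.0, 347.0]]), (-0.052, [[322.0, 318.0]])]
resid [ 0.6 -3.4 -0.5 -3.2 -0.   6.5]
[ 0.45614635 -0.2943901   0.          1.72946989] -0.0014516195878578296 0.0
```

Run:
```python
from h import *
f1=dict(np.load("w1.npz"))
p=np.array([.4554,-.3203,.1607]); print("w1 tcp",proj(f1,[p,p+[0,0,.019],p+[0,0,.03]]).round(0).tolist())
s=imaging.grab_frame("side"); np.savez("s2.npz",**s)
p=bot.get_obs()["position"]; q=proj(s,[p,p+[0,0,.05]]); print(q.round(0).tolist())
u,v=q[0].astype(int); c=s["frame"][v-60:v+30,u-60:u+60]
cv2.imwrite("pics/s2.png",cv2.resize(c,None,fx=6,fy=6,interpolation=cv2.INTER_CUBIC)[:,:,::-1])
print(u-60,v-60)
```

```text
w1 tcp [[322.0, 271.0], [322.0, 286.0], [323.0, 297.0]]
[[364.0, 317.0], [365.0, 303.0]]
303 257
```

View pics/s2.png

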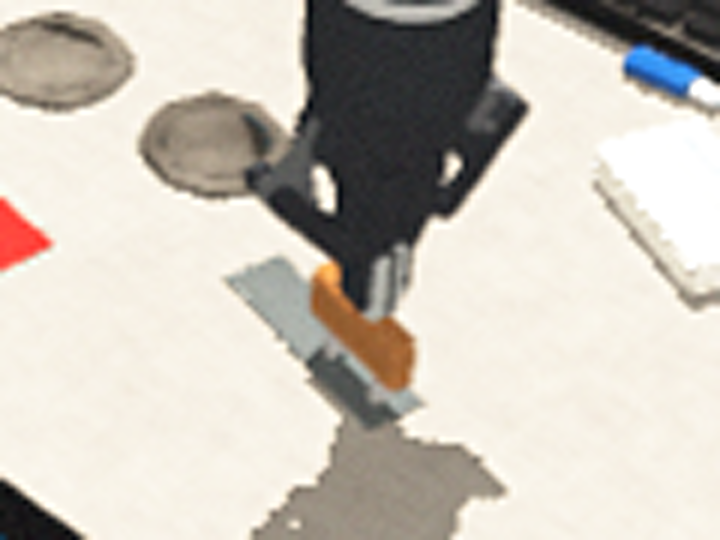

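Side crop: the shut fingers end at crop (378,315), right over the grip and not around it, although TCP z reads 0.010. I'll triangulate the real fingertip.

Run:
```python
from h import *
f=dict(np.load("w2.npz")); s=dict(np.load("s2.npz")); f1=dict(np.load("w1.npz"))
o=bot.get_obs(); p=o["position"]; X=R.from_rotvec(o["tcp_rot"]).apply([1,0,0])
for dz in (0,.01,.02,.03,.04,.05,.06):
    print(dz,[proj(f,[p+X*d+[0,0,dz]])[0].round(0).tolist() for d in(-.011,0,.011)],[proj(s,[p+X*d+[0,0,dz]])[0].round(1).tolist() for d in(-.011,.011)])
sol=least_squares(lambda q:np.r_[proj(f,[q])[0]-[321.5,291],proj(s,[q])[0]-[364,309]],p); print(sol.x,sol.fun.round(1))
# lifter features in side view: grip rear/top, blade corners (crop px)
px=np.array([[225,280],[278,257],[422,403],[372,430]])/6+[303,257]
print(px.round(1).tolist(), proj(s,pose_pts(np.array([.4565,-.295,0,1.7237]),np.array([[.056,.015,0.0016],[.056,-.015,.0016],[-.05,-.015,.0016],[-.05,.015,.0016],[.008,0,.043],[-.052,0,.043]]))).round(1).tolist())
print(o["joint_positions"].round(4),p)
```

```text
0 [[322.0, 289.0], [322.0, 271.0], [322.0, 252.0]] [[366.1, 320.0], [361.0, 314.6]]
0.01 [[322.0, 297.0], [322.0, 279.0], [322.0, 259.0]] [[366.4, 317.2], [361.3, 311.8]]
0.02 [[322.0, 307.0], [322.0, 287.0], [323.0, 267.0]] [[366.7, 314.3], [361.5, 308.9]]
0.03 [[322.0, 317.0], [323.0, 297.0], [323.0, 276.0]] [[367.0, 311.4], [361.8, 306.0]]
0.04 [[323.0, 329.0], [323.0, 308.0], [323.0, 286.0]] [[367.4, 308.5], [362.1, 303.1]]
0.05 [[323.0, 342.0], [323.0, 320.0], [323.0, 297.0]] [[367.7, 305.5], [362.4, 300.2]]
0.06 [[323.0, 357.0], [323.0, 334.0], [323.0, 309.0]] [[368.0, 302.6], [362.7, 297.2]]
[ 0.45985306 -0.31915717  0.03757679] [ 0.   0.  -0.3  0.1]
[[340.5, 303.7], [349.3, 299.8], [373.3, 324.2], [365.0, 328.7]] [[340.3, 302.3], [349.7, 298.3], [373.6, 323.4], [364.0, 327.9], [356.5, 299.6], [370.7, 314.3]]
[-0.7411  0.0904  1.9001 -0.      1.1513 -0.8959] [ 0.46060437 -0.32090203  0.01006707]
```

Run:
```python
from h import *
f=dict(np.load("w1.npz")); p=np.array([.4554,-.3203,.1607]); R0=R.from_rotvec([-2.071,-2.361,0])
print(f["fx"], (f["view"][:3,:3]@p+f["view"][:3,3]))
# open fingertips: find tool x,z (offset from TCP) of front tip corners at y=+-.0425
for px in ([217,308],[425,308]):
    s=1 if px[0]<322 else -1
    for sg in (1,-1):
        r=least_squares(lambda q:proj(f,[p+R0.apply([q[0],sg*s*.0425,q[1]])])[0]-px,[0,0]); print(px,sg,r.x.round(4),r.fun.round(1))
```

```text
357.2604376168034 [0.0009558  0.01892464 0.19718935]
[217, 308] 1 [-198845.6268  339827.1854] [1.035e+02 1.000e-01]
[217, 308] -1 [ 0.0081 -0.0541] [-0. -0.]
[425, 308] 1 [-198939.825  340365.241] [-1.045e+02 -1.000e-01]
[425, 308] -1 [ 0.0055 -0.0495] [0. 0.]
```

The fingertips really end about 35 mm short of the reported TCP: about -50 mm when open, against the -13 mm expected. So I'll open, go about 30 mm lower while watching the force, and close again.

```bash
python3 -m inch '{"rows":[[[0,0,0],[0,0,0],1],[[0,0,0],[0,0,0],1],[[0,0,0],[0,0,0],1],[[0,0,0],[0,0,0],1],[[0,0,0],[0,0,0],1],[[0,0,0],[0,0,0],1],[[0,0,0.008],[0,0,0],1],[[0,0,0.016],[0,0,0],1],[[0,0,0.022],[0,0,0],1],[[0,0,0.026],[0,0,0],1],[[0,0,0.03],[0,0,0],1],[[0,0,0.03],[0,0,0],1]]}'
python3 -m inch '{"rows":[[[0,0,0],[0,0,0],0],[[0,0,0],[0,0,0],0],[[0,0,0],[0,0,0],0],[[0,0,0],[0,0,0],0],[[0,0,0],[0,0,0],0],[[0,0,0],[0,0,0],0],[[0,0,0],[0,0,0],0],[[0,0,0],[0,0,0],0]]}' 80
```

```text
t: 3.8
position: [0.4598, -0.3203, -0.0213]
tcp_rot: [-2.042, -2.385, -0.0]
ft_force: [-0.8, 0.5, -0.7]
gripper_width: 1.0
gripper_force: 0.0
t: 4.47
position: [0.461, -0.3213, -0.0194]
tcp_rot: [2.042, 2.386, 0.0]
ft_force: [0.2, 0.4, 2.0]
gripper_width: 0.148
gripper_force: 81.2
```

Run:
```python
from h import *
go([.5472,-.1418,.07],1.5011)
```

```text
turn [ 0.04  0.04 12.86] shift mm [164.  112.9 -89.5]
turn [-5.0000e-02  6.0000e-02 -1.6714e+02] shift mm [164.  112.9 -89.5]
```

```bash
python3 -m inch '{"rows":[[[0,0,-0.01],[0,0,0],0],[[0,0,-0.03],[0,0,0],0],[[0,0,-0.06],[0,0,0],0],[[0.02,0.013,-0.085],[0,0,2],0],[[0.05,0.034,-0.09],[0,0,5],0],[[0.08,0.055,-0.09],[0,0,8],0],[[0.11,0.076,-0.09],[0,0,11],0],[[0.135,0.093,-0.09],[0,0,12.9],0],[[0.155,0.107,-0.09],[0,0,12.9],0],[[0.164,0.113,-0.09],[0,0,12.9],0],[[0.164,0.113,-0.09],[0,0,12.9],0],[[0.164,0.113,-0.09],[0,0,12.9],0],[[0.164,0.113,-0.09],[0,0,12.9],0]]}'
python3 - <<'E'
from h import *
f=imaging.grab_frame("wrist"); np.savez("w3.npz",**f); cv2.imwrite("pics/w3.png",f["frame"][:,:,::-1])
o=bot.get_obs(); print(o["joint_positions"].round(3),o["position"],o["gripper_width"],o["ft_force"])
S=np.array([.562,.0697,.003,1.5011])
print(proj(f,pose_pts(S,np.array([[-.1,-.044,.008],[-.1,.044,.008],[0,0,.0175]]))).round(0).tolist())
E
```

```text
t: 5.55
position: [0.5465, -0.1425, 0.0701]
tcp_rot: [-2.299, -2.141, 0.001]
ft_force: [0.3, -0.1, -1.3]
gripper_width: 0.144
gripper_force: 80.7
[-3.870e-01  2.000e-02  1.861e+00 -1.000e-03  1.260e+00 -3.150e-01] [ 0.54645633 -0.14267194  0.07006846] 0.14660744312298502 [ 0.20694548 -0.05662053 -1.35258228]
[[395.0, 59.0], [250.0, 60.0], [323.0, -169.0]]
```

View pics/w3.png

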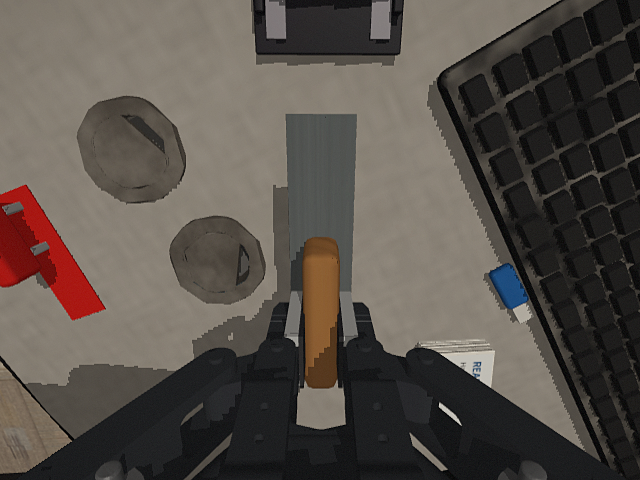

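Wrist view: the lifter is held straight, with its tip corners at (287,114) and (357,115). The stand's tray mouth edge is near row 53, cols 255-401, and the ledge strips are at cols 265-286 and 370-391. The stand axis is at col 328, so the blade (322) is about 3.6 mm too far left.

Run:
```python
from h import *
f=dict(np.load("w3.npz")); p=bot.get_obs()["position"]
for z in (.0896,None):
    L=fit([(f,[[.056,-.015,.0016],[.056,.015,.0016]],[[357,114.5],[287,114.5]])],[.55,-.12,.09,1.5],z) if z else fit([(f,[[.056,-.015,.0016],[.056,.015,.0016],[-.01,-.015,.0016],[-.01,.015,.0016]],[[357,114.5],[287,114.5],[353,262],[290.5,262]])],[.55,-.12,.09,1.5])
    tip=pose_pts(L,np.array([[.056,0,0]]))[0]; print("L",L,"tip",tip,"tcp rel",p-tip)
for z in (.000,.003,.006):
    S=fit([(f,[[-.1,-.044,.008],[-.1,.044,.008],[-.092,.0365,.0105],[-.092,-.0365,.0105]],[[401,53.5],[255,53.5],[265.5,38.5],[390.5,38.5]])],[.562,.07,.003,1.5],z)
    r=R.from_euler('z',-S[3]).apply(tip-S[:3]); print("S",S,"tip in stand mm",(r*1e3).round(1))
```

```text
resid [ 0.6  0.  -0.6  0. ]
L [ 0.54835113 -0.1171181   0.0896      1.50027675] tip [ 0.55229695 -0.06125729  0.0896    ] tcp rel [-0.00584062 -0.08141464 -0.01953154]
resid [ 1.1  0.4 -1.2  0.3  0.3 -0.4 -0.3 -0.4]
L [ 0.54831131 -0.11723729  0.09230453  1.4999162 ] tip [ 0.55227727 -0.0613779   0.09230453] tcp rel [-0.00582094 -0.08129403 -0.02223607]
resid [-1.   0.2  0.8  0.2  1.4 -0.3 -1.2 -0.4]
S [0.56560913 0.07302036 0.         1.50039255] tip in stand mm [-135.     3.8   92.3]
resid [-0.1  0.4 -0.1  0.4  0.6 -0.4 -0.4 -0.4]
S [0.56552612 0.07252077 0.003      1.50032651] tip in stand mm [-134.5    3.8   89.3]
resid [ 0.8  0.5 -1.   0.5 -0.2 -0.4  0.3 -0.4]
S [0.5654432  0.07202052 0.006      1.50025912] tip in stand mm [-134.     3.7   86.3]
```

```bash
python3 -m inch '{"rows":[[[0.015,0.0019,0],[0,-0.5,0],0],[[0.035,0.0038,0.01],[0,-1,0],0],[[0.045,0.0038,0.03],[0,-1,0],0],[[0.048,0.0038,0.05],[0,-1,0],0],[[0.048,0.0038,0.062],[0,-1,0],0],[[0.048,0.0038,0.068],[0,-1,0],0],[[0.048,0.0038,0.07],[0,-1,0],0],[[0.048,0.0038,0.071],[0,-1,0],0],[[0.048,0.0038,0.071],[0,-1,0],0]]}'
for i in 1 2; do python3 -m inch '{"rows":[[[0,0,0.0005],[0,0,0],0],[[0,0,0.001],[0,0,0],0],[[0,0,0.001],[0,0,0],0]]}' | grep -E "position|ft_"; done
```

```text
t: 6.35
position: [0.5548, -0.0947, -0.0]
tcp_rot: [2.29, 2.132, -0.019]
ft_force: [0.3, -0.0, -1.2]
gripper_width: 0.147
gripper_force: 80.6
position: [0.5547, -0.0941, -0.0012]
ft_force: [-0.5, 0.8, -0.8]
position: [0.5541, -0.0938, -0.0029]
ft_force: [-0.4, 0.3, -0.5]
```

```bash
python3 -m inch '{"rows":[[[0,0,0.001],[0,0,0],0],[[0,0,0.001],[0,0,0],0]]}' | grep -E "position|ft_"; python3 -m inch '{"rows":[[[0,0,0.001],[0,0,0],0],[[0,0,0.001],[0,0,0],0]]}' | grep -E "position|ft_"; python3 -m inch '{"rows":[[[0,0,0.0007],[0,0,0],0],[[0,0,0.0007],[0,0,0],0]]}' | grep -E "position|ft_"
```

```text
position: [0.554, -0.0938, -0.0041]
ft_force: [-0.4, -0.4, -1.9]
position: [0.554, -0.0939, -0.0051]
ft_force: [-0.3, -0.3, -1.0]
position: [0.554, -0.0939, -0.0058]
ft_force: [-0.3, -0.4, -0.5]
```

```bash
for i in 1; do python3 -m inch '{"rows":[[[0,0,0.0007],[0,0,0],0],[[0,0,0.0007],[0,0,0],0]]}' | grep -E "position|ft_"; python3 -m inch '{"rows":[[[0,0,0.0007],[0,0,0],0],[[0,0,0.0007],[0,0,0],0]]}' | grep -E "position|ft_"; python3 -m inch '{"rows":[[[0,0,0.0007],[0,0,0],0],[[0,0,0.0007],[0,0,0],0]]}' | grep -E "position|ft_"; done
```

```text
position: [0.5541, -0.0939, -0.0064]
ft_force: [-0.3, 0.2, -1.6]
position: [0.5541, -0.0939, -0.0071]
ft_force: [1.3, 0.9, -1.1]
position: [0.5541, -0.094, -0.0078]
ft_force: [-0.2, -0.1, -1.4]
```

```bash
for i in 1; do python3 -m inch '{"rows":[[[0,0,0.0007],[0,0,0],0],[[0,0,0.0007],[0,0,0],0]]}' | grep -E "position|ft_"; python3 -m inch '{"rows":[[[0,0,0.0007],[0,0,0],0],[[0,0,0.0007],[0,0,0],0]]}' | grep -E "position|ft_"; done
```

```text
position: [0.5541, -0.094, -0.0085]
ft_force: [-0.4, -0.5, -0.2]
position: [0.5542, -0.0941, -0.009]
ft_force: [-0.7, -1.1, 0.2]
```

```bash
python3 -m inch '{"rows":[[[0,0,0.0005],[0,0,0],0],[[0,0,0.0005],[0,0,0],0]]}' | grep -E "position|ft_"
python3 - <<'E'
from h import *
o=bot.get_obs();print(o["ft_force"].round(2),o["torque"].round(3),o["position"].round(4),R.from_rotvec(o["tcp_rot"]).as_matrix().round(4).tolist())
E
```

```text
position: [0.5544, -0.0942, -0.0092]
ft_force: [-0.6, -0.8, 1.5]
[-0.55 -0.82  1.55] [0.203 0.256 0.037] [ 0.5544 -0.0942 -0.0092] [[0.0702, 0.9975, -0.001], [0.9974, -0.0702, -0.0175], [-0.0176, 0.0002, -0.9998]]
```

```bash
python3 -m inch '{"rows":[[[0.003,0,0],[0,0,0],0],[[0.006,0,-0.0001],[0,0,0],0],[[0.009,0,-0.0002],[0,0,0],0],[[0.012,0,-0.0002],[0,0,0],0]]}' | grep -E "position|ft_";python3 -m inch '{"rows":[[[0.003,0,0],[0,0,0],0],[[0.006,0,-0.0001],[0,0,0],0],[[0.006,0,-0.0001],[0,0,0],0]]}' | grep -E "position|ft_"
```

```text
position: [0.5555, -0.082, -0.0091]
ft_force: [0.5, -2.5, 2.7]
position: [0.5558, -0.0754, -0.0093]
ft_force: [0.2, -0.9, 3.3]
```

```bash
python3 -m inch '{"rows":[[[0.003,0,-0.0003],[0,0,0],0],[[0.006,0,-0.0004],[0,0,0],0],[[0.009,0,-0.0004],[0,0,0],0],[[0.012,0,-0.0005],[0,0,0],0],[[0.012,0,-0.0005],[0,0,0],0]]}' | grep -E "position|ft_";python3 -m inch '{"rows":[[[0.003,0,-0.0001],[0,0,0],0],[[0.006,0,-0.0001],[0,0,0],0],[[0.009,0,-0.0002],[0,0,0],0],[[0.012,0,-0.0002],[0,0,0],0],[[0.015,0,-0.0003],[0,0,0],0],[[0.015,0,-0.0003],[0,0,0],0]]}' | grep -E "position|ft_"
python3 - <<'E'
from h import *
f=imaging.grab_frame("wrist"); np.savez("w4.npz",**f); cv2.imwrite("pics/w4.png",f["frame"][:,:,::-1])
E
```

```text
position: [0.5564, -0.0634, -0.0093]
ft_force: [0.6, -0.5, 3.2]
position: [0.5574, -0.0483, -0.0094]
ft_force: [0.1, -1.2, 3.3]
```

View pics/w4.png

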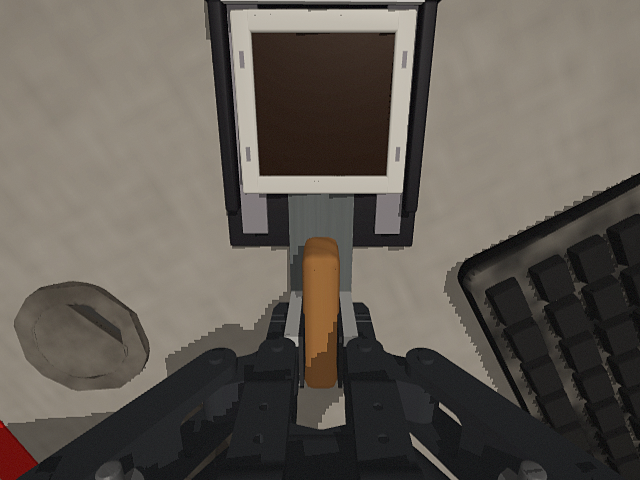

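Wrist view: the blade is under the slide's near edge (row 193, cols 238-405) and centred, with the tip about 40 mm from the step. Next I lift along an arc.

```bash
python3 -m inch '{"rows":[[[0.0,0,-0.003],[0,0,0],0],[[0.001,0,-0.006],[0,0,0],0],[[0.001,0,-0.009],[0,0,0],0],[[0.002,0,-0.012],[0,0,0],0],[[0.003,0,-0.015],[0,0,0],0],[[0.004,0,-0.018],[0,0,0],0],[[0.0055,0,-0.021],[0,0,0],0],[[0.0075,0,-0.024],[0,0,0],0],[[0.009,0,-0.026],[0,0,0],0],[[0.011,0,-0.028],[0,0,0],0],[[0.011,0,-0.028],[0,0,0],0]]}'
python3 - <<'E'
from h import *
f=imaging.grab_frame("wrist"); np.savez("w5.npz",**f); s=imaging.grab_frame("side"); np.savez("s5.npz",**s)
g=f["frame"].astype(int); m=(g.min(2)>185)
# white mount pixels in column band around slide
for c in (250,322,395): 
    r=np.where(m[:260,c])[0]; print(c,r.min() if len(r) else None,r.max() if len(r) else None,len(r))
u,v=proj(s,[[.5625,.03,.04]])[0].round(0); print(u,v)
E
```

```text
t: 10.82
position: [0.5586, -0.0374, 0.0192]
tcp_rot: [2.289, 2.134, -0.019]
ft_force: [-0.6, -0.2, -0.7]
gripper_width: 0.148
gripper_force: 80.7
250 46 46 1
322 None None 0
395 47 47 1
342.0 226.0
```

Run:
```python
from h import *
for n in ("w4","w5"):
    g=np.load(n+".npz")["frame"].astype(int)
    for c in (246,300): print(n,c,[tuple(g[r,c]) if 0 else int(g[r,c].mean()) for r in range(0,260,8)])
    m=((g.max(2)-g.min(2))<25)&(g.mean(2)>140); m[:, :200]=0; m[:,440:]=0; m[260:]=0
    y,x=np.where(m); print(n,"bbox",x.min(),x.max(),y.min(),y.max(),len(x))
```

```text
w4 246 [177, 67, 186, 186, 186, 185, 185, 184, 186, 185, 184, 184, 184, 184, 182, 183, 183, 184, 183, 118, 156, 182, 182, 182, 167, 122, 123, 121, 123, 120, 32, 145, 135]
w4 300 [183, 42, 185, 182, 89, 45, 45, 41, 39, 38, 39, 40, 36, 35, 33, 31, 33, 29, 31, 30, 29, 27, 157, 184, 165, 88, 89, 88, 89, 90, 90, 55, 55]
w4 bbox 200 439 0 259 13073
w5 246 [38, 37, 42, 41, 38, 38, 78, 64, 177, 188, 184, 183, 184, 184, 184, 184, 186, 177, 185, 186, 185, 186, 121, 19, 20, 16, 34, 22, 30, 32, 33, 103, 136]
w5 300 [43, 43, 44, 39, 42, 43, 79, 184, 29, 32, 29, 25, 28, 27, 30, 25, 27, 29, 31, 32, 184, 186, 121, 53, 55, 89, 88, 89, 91, 92, 92, 53, 55]
w5 bbox 200 439 0 259 9335
```

Run:
```python
from h import *
f=dict(np.load("w5.npz")); S=np.array([.5656,.0729,.001,1.5004])
for th in (35,40,45,50,55):
    a=np.radians(th); print(th,[proj(f,pose_pts(S,np.array([[-2.5-r*np.cos(a)-4*np.sin(a)*k*-1,0.02,10.5+r*np.sin(a)+4*k*np.cos(a)]])*1e-3))[0].round(0).tolist() for r,k in((70,0),(70,1),(0,1))])
```

```text
35 [[320.0, 194.0], [320.0, 190.0], [320.0, 48.0]]
40 [[320.0, 187.0], [320.0, 183.0], [320.0, 47.0]]
45 [[320.0, 179.0], [320.0, 173.0], [320.0, 46.0]]
50 [[320.0, 169.0], [320.0, 162.0], [320.0, 46.0]]
55 [[320.0, 158.0], [320.0, 149.0], [320.0, 46.0]]
```

```bash
python3 -m inch '{"rows":[[[0.003,0,-0.0035],[0,0,0],0],[[0.0055,0,-0.0065],[0,0,0],0],[[0.0085,0,-0.0085],[0,0,0],0],[[0.0115,0,-0.0095],[0,0,0],0],[[0.0145,0,-0.0105],[0,0,0],0],[[0.0175,0,-0.0112],[0,0,0],0],[[0.02,0,-0.0117],[0,0,0],0],[[0.0225,0,-0.012],[0,0,0],0],[[0.025,0,-0.012],[0,0,0],0],[[0.027,0,-0.012],[0,0,0],0],[[0.029,0,-0.012],[0,0,0],0],[[0.029,0,-0.012],[0,0,0],0]]}' | grep -E "t:|position|ft_"
python3 - <<'E'
from h import *
f=imaging.grab_frame("wrist"); np.savez("w6.npz",**f)
g=f["frame"].astype(int)
for c in (246,300): print(c,[int(g[r,c].mean()) for r in range(0,260,8)])
E
```

```text
t: 11.92
position: [0.5601, -0.0082, 0.0299]
tcp_rot: [2.289, 2.134, -0.02]
ft_force: [0.3, -0.5, -1.2]
246 [42, 38, 37, 41, 41, 39, 39, 32, 192, 94, 96, 96, 97, 98, 33, 36, 18, 22, 22, 34, 33, 33, 32, 30, 28, 30, 21, 42, 74, 89, 148, 150, 147]
300 [189, 188, 188, 188, 188, 188, 187, 187, 193, 93, 56, 13, 17, 12, 7, 92, 87, 90, 88, 90, 89, 90, 92, 90, 91, 90, 91, 91, 93, 92, 91, 89, 55]
```

```bash
python3 -m inch '{"rows":[[[0.002,0,0],[0,0,0],0],[[0.004,0,0],[0,0,0],0],[[0.006,0,0],[0,0,0],0],[[0.008,0,0],[0,0,0],0],[[0.01,0,0],[0,0,0],0],[[0.012,0,0],[0,0,0],0],[[0.014,0,0],[0,0,0],0],[[0.014,0,0],[0,0,0],0],[[0.014,0,0],[0,0,0],0],[[0.014,0,0],[0,0,0],0]]}' | grep -E "t:|position|ft_"
python3 - <<'E'
from h import *
f=imaging.grab_frame("wrist"); np.savez("w7.npz",**f)
g=f["frame"].astype(int)
for c in (246,300): print(c,[int(g[r,c].mean()) for r in range(0,260,8)])
s=imaging.grab_frame("side"); np.savez("s7.npz",**s)
u,v=proj(s,[[.565,.09,.03]])[0].astype(int)
im=np.zeros((480,800,3),np.uint8); im[:,:400]=f["frame"][:,120:520]
im[:400,400:]=cv2.resize(s["frame"][v-40:v+40,u-40:u+40],None,fx=5,fy=5); print(u,v); cv2.imwrite("pics/c7.png",im[:,:,::-1])
E
```

```text
t: 12.8
position: [0.5611, 0.0054, 0.0298]
tcp_rot: [2.289, 2.134, -0.02]
ft_force: [1.4, -0.7, -0.1]
246 [39, 39, 36, 37, 36, 39, 36, 34, 32, 31, 29, 65, 115, 32, 31, 33, 34, 32, 32, 35, 32, 32, 33, 29, 30, 19, 20, 24, 79, 151, 147, 141, 134]
300 [114, 182, 181, 177, 129, 45, 42, 40, 38, 37, 36, 34, 35, 33, 25, 85, 84, 87, 83, 85, 84, 85, 85, 86, 87, 85, 83, 87, 88, 89, 87, 50, 54]
334 218
```

View pics/c7.png

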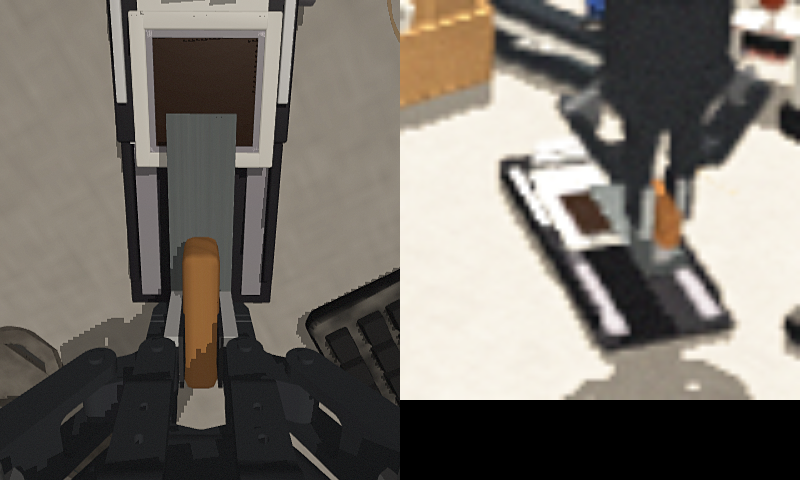

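The slide is flipped: it lies on the stage with its tail edge at about crop row 165, next to the step, and both side edges are between the guides. Next I measure the tail.

Run:
```python
from h import *
f=dict(np.load("w7.npz")); S=np.array([.5656,.0729,.001,1.5004]); g=f["frame"].astype(int)
for c in (258,266,274,375,383,390): print(c,[(r,int(g[r,c].mean())) for r in range(156,176,2)])
for x in (-.008,-.004,0,.004): print(x,proj(f,pose_pts(S,np.array([[x,.03,.0215],[x,-.03,.0215],[x,0,.0175]]))).round(0).tolist())
o=bot.get_obs(); p=o["position"]; tip=p+[.0058,.0814,.0205]; print(R.from_euler('z',-S[3]).apply(tip-S[:3]).round(4),p)
```

```text
258 [(156, 178), (158, 179), (160, 180), (162, 180), (164, 186), (166, 143), (168, 72), (170, 73), (172, 73), (174, 68)]
266 [(156, 178), (158, 177), (160, 178), (162, 178), (164, 181), (166, 142), (168, 71), (170, 73), (172, 71), (174, 69)]
274 [(156, 179), (158, 178), (160, 178), (162, 178), (164, 180), (166, 145), (168, 72), (170, 76), (172, 74), (174, 90)]
375 [(156, 184), (158, 181), (160, 180), (162, 178), (164, 178), (166, 168), (168, 63), (170, 74), (172, 74), (174, 68)]
383 [(156, 178), (158, 179), (160, 177), (162, 178), (164, 178), (166, 171), (168, 123), (170, 128), (172, 123), (174, 123)]
390 [(156, 182), (158, 183), (160, 184), (162, 185), (164, 184), (166, 181), (168, 0), (170, 14), (172, 14), (174, 13)]
-0.008 [[263.0, 159.0], [379.0, 159.0], [321.0, 158.0]]
-0.004 [[262.0, 151.0], [380.0, 151.0], [321.0, 150.0]]
0 [[262.0, 143.0], [380.0, 143.0], [321.0, 142.0]]
0.004 [[261.0, 135.0], [381.0, 135.0], [321.0, 134.0]]
[ 0.0139 -0.0004  0.0493] [0.56116003 0.00536783 0.02977998]
```

```bash
python3 -m inch '{"rows":[[[-0.015,0,0],[0,0,0],0],[[-0.032,0,0],[0,0,0],0],[[-0.042,0,0],[0,0,0],0],[[-0.043,0,0.009],[0,0,0],0],[[-0.043,0,0.018],[0,0,0],0],[[-0.043,0,0.025],[0,0,0],0],[[-0.043,0,0.0275],[0,0,0],0],[[-0.043,0,0.0275],[0,0,0],0],[[-0.043,0,0.0275],[0,0,0],0]]}' | grep -E "t:|position|ft_"
```

```text
t: 13.65
position: [0.5578, -0.0374, 0.0024]
tcp_rot: [2.289, 2.135, -0.021]
ft_force: [-0.5, -0.2, -0.8]
```

```bash
python3 -m inch '{"rows":[[[0.004,0,0.0006],[0,0,0],0],[[0.008,0,0.0006],[0,0,0],0],[[0.012,0,0.0006],[0,0,0],0],[[0.014,0,0.0006],[0,0,0],0],[[0.016,0,0.0006],[0,0,0],0],[[0.018,0,0.0006],[0,0,0],0],[[0.02,0,0.0005],[0,0,0],0],[[0.022,0,0.0005],[0,0,0],0],[[0.022,0,0.0005],[0,0,0],0]]}' | grep -E "t:|position|ft_"
python3 - <<'E'
from h import *
f=imaging.grab_frame("wrist"); np.savez("w8.npz",**f); g=f["frame"].astype(int)
for c in (258,274,322,375,388): print(c,[int(g[r,c].mean()) for r in range(90,150,3)])
E
```

```text
t: 14.4
position: [0.5597, -0.0157, 0.0022]
tcp_rot: [2.289, 2.134, -0.02]
ft_force: [0.4, -0.2, -0.9]
258 [139, 140, 182, 183, 178, 177, 177, 172, 71, 73, 74, 69, 123, 120, 122, 122, 121, 121, 121, 122]
274 [121, 123, 182, 180, 179, 178, 177, 174, 4, 22, 23, 19, 19, 22, 37, 36, 32, 34, 38, 34]
322 [127, 118, 187, 182, 181, 179, 177, 176, 67, 87, 87, 88, 87, 88, 88, 88, 90, 89, 87, 88]
375 [126, 122, 189, 186, 184, 181, 179, 178, 4, 20, 15, 19, 14, 37, 34, 6, 10, 18, 28, 29]
388 [159, 165, 188, 187, 185, 181, 179, 178, 66, 76, 75, 71, 127, 125, 125, 123, 123, 122, 123, 122]
```

```bash
python3 -m inch '{"rows":[[[0.001,0,0.0007],[0,0,0],0],[[0.003,0,0.0007],[0,0,0],0],[[0.005,0,0.0006],[0,0,0],0],[[0.007,0,0.0006],[0,0,0],0],[[0.009,0,0.0006],[0,0,0],0],[[0.01,0,0.0006],[0,0,0],0]]}' | grep -E "t:|position|ft_"
python3 -m inch '{"rows":[[[0.002,0,0],[0,0,0],0],[[0.004,0,-0.0001],[0,0,0],0],[[0.006,0,-0.0001],[0,0,0],0],[[0.007,0,-0.0001],[0,0,0],0]]}' | grep -E "t:|position|ft_"
python3 - <<'E'
from h import *
f=imaging.grab_frame("wrist"); g=f["frame"].astype(int)
for c in (258,322,388): print(c,[int(g[r,c].mean()) for r in range(96,135,3)])
E
```

```text
t: 14.95
position: [0.5603, -0.0057, 0.0013]
tcp_rot: [2.289, 2.134, -0.02]
ft_force: [0.5, -0.7, -1.4]
t: 15.28
position: [0.561, 0.0006, 0.0015]
tcp_rot: [2.288, 2.134, -0.021]
ft_force: [-0.5, -4.0, 0.3]
258 [184, 180, 179, 177, 178, 176, 43, 21, 32, 31, 29, 32, 34]
322 [190, 183, 180, 179, 178, 178, 55, 90, 87, 89, 89, 89, 89]
388 [189, 188, 185, 182, 180, 179, 71, 19, 36, 35, 34, 37, 36]
```

```bash
python3 -m inch '{"rows":[[[0.001,0,0],[0,0,0],0],[[0.002,0,0],[0,0,0],0],[[0.003,0,-0.0001],[0,0,0],0],[[0.004,0,-0.0001],[0,0,0],0]]}' | grep -E "position|ft_"
python3 -m inch '{"rows":[[[0.001,0,0],[0,0,0],0],[[0.002,0,0],[0,0,0],0],[[0.002,0,0],[0,0,0],0]]}' | grep -E "position|ft_"
python3 -m inch '{"rows":[[[0.001,0,0],[0,0,0],0],[[0.0015,0,0],[0,0,0],0],[[0.0015,0,0],[0,0,0],0]]}' | grep -E "position|ft_"
```

```text
position: [0.5612, 0.005, 0.0014]
ft_force: [0.4, -3.1, -0.3]
position: [0.5613, 0.0074, 0.0013]
ft_force: [0.6, -1.1, -0.4]
position: [0.5614, 0.0086, 0.0013]
ft_force: [-0.1, -1.8, -0.8]
```

```bash
python3 -m inch '{"rows":[[[0.0007,0,0],[0,0,0],0],[[0.0007,0,0],[0,0,0],0]]}' | grep -E "position|ft_"
python3 -m inch '{"rows":[[[0.0007,0,0],[0,0,0],0],[[0.0007,0,0],[0,0,0],0]]}' | grep -E "position|ft_"
python3 -m inch '{"rows":[[[0.0005,0,0],[0,0,0],0],[[0.0005,0,0],[0,0,0],0]]}' | grep -E "position|ft_"
```

```text
position: [0.5614, 0.0088, 0.0014]
ft_force: [-0.1, -3.1, 0.3]
position: [0.5615, 0.0089, 0.0015]
ft_force: [-0.9, -6.3, 0.8]
position: [0.5615, 0.0089, 0.0016]
ft_force: [-1.5, -8.0, 1.9]
```

```bash
python3 -m inch '{"rows":[[[-0.003,0,-0.0005],[0,0,0],0],[[-0.008,0,-0.001],[0,0,0],0],[[-0.016,0,-0.002],[0,0,0],0],[[-0.03,0,-0.003],[0,0,0],0],[[-0.045,0,-0.01],[0,0,0],0],[[-0.05,0,-0.03],[0,0,0],0],[[-0.05,0,-0.055],[0,0,0],0],[[-0.05,0,-0.07],[0,0,0],0],[[-0.05,0,-0.07],[0,0,0],0]]}' | grep -E "t:|position|ft_"
python3 - <<'E'
from h import *
f=imaging.grab_frame("wrist"); np.savez("w9.npz",**f); cv2.imwrite("pics/w9.png",f["frame"][:,:,::-1])
go([.4605,-.3205,.04],1.7237)
S=np.array([.5656,.0729,.001,1.5004])
print("stop face, tail px if seated", proj(f,pose_pts(S,np.array([[.088,0,.0215],[.018,.03,.0215],[.018,-.03,.0215]]))).round(0).tolist())
g=f["frame"].astype(int)
for c in (290,322,350): print(c,[int(g[r,c].mean()) for r in range(0,160,4)])
E
```

```text
t: 17.42
position: [0.5611, -0.0392, 0.0765]
tcp_rot: [2.286, 2.129, -0.012]
ft_force: [1.1, 0.4, -0.3]
turn [  0.15   1.03 -12.82] shift mm [-287.3  -79.2   38.9]
turn [  1.5   -0.21 167.18] shift mm [-287.3  -79.2   38.9]
stop face, tail px if seated [[314.0, -137.0], [262.0, 22.0], [367.0, 22.0]]
290 [58, 134, 202, 187, 186, 183, 14, 32, 45, 44, 42, 42, 42, 40, 35, 55, 25, 25, 44, 41, 41, 41, 40, 40, 39, 42, 39, 37, 37, 85, 88, 88, 87, 88, 87, 89, 88, 86, 89, 89]
322 [52, 136, 200, 191, 187, 184, 29, 46, 45, 45, 46, 45, 43, 45, 39, 53, 26, 24, 45, 47, 45, 46, 43, 42, 43, 42, 43, 42, 40, 92, 92, 91, 92, 92, 91, 93, 93, 91, 92, 92]
350 [56, 138, 175, 193, 189, 186, 51, 30, 49, 48, 47, 45, 44, 47, 41, 107, 24, 30, 46, 45, 45, 45, 47, 45, 44, 44, 44, 42, 42, 91, 89, 91, 89, 91, 91, 90, 92, 90, 91, 91]
```

Tail at row 22 across all three columns, as predicted for a seated slide. Taking the lifter back to its place.

```bash
python3 -m inch '{"rows":[[[-0.03,-0.008,0],[0,0.2,-1],0],[[-0.06,-0.016,0],[0,0.5,-2.5],0],[[-0.095,-0.026,0],[0.1,1,-4],0],[[-0.13,-0.036,0],[0.1,1,-6],0],[[-0.165,-0.046,0],[0.1,1,-8],0],[[-0.2,-0.055,0.01],[0.1,1,-10],0],[[-0.23,-0.063,0.02],[0.1,1,-12],0],[[-0.255,-0.07,0.03],[0.15,1,-12.8],0],[[-0.275,-0.076,0.036],[0.15,1,-12.8],0],[[-0.287,-0.079,0.039],[0.15,1,-12.8],0],[[-0.287,-0.079,0.039],[0.15,1,-12.8],0],[[-0.287,-0.079,0.039],[0.15,1,-12.8],0]]}' | grep -E "t:|position|rot|ft_"
python3 - <<'E'
from h import *
go([.4605,-.3205,-.016],1.7237)
E
```

```text
t: 18.47
position: [0.4585, -0.319, 0.037]
tcp_rot: [-2.043, -2.38, 0.004]
ft_force: [-0.2, 0.7, -1.4]
turn [-0.31 -0.16 -0.05] shift mm [-1.9  2.  53. ]
turn [ -0.25   0.48 179.95] shift mm [-1.9  2.  53. ]
```

```bash
python3 -m inch '{"rows":[[[0,0,0.015],[0,0,0],0],[[0,0,0.03],[-0.2,-0.1,0],0],[[0,0,0.042],[-0.2,-0.1,0],0],[[0,0,0.049],[-0.2,-0.1,0],0],[[0,0,0.052],[-0.2,-0.1,0],0],[[0,0,0.0535],[-0.2,-0.1,0],0],[[0,0,0.0535],[-0.2,-0.1,0],0]]}' | grep -E "position|rot|ft_"
python3 -m inch '{"rows":[[[0,0,0.001],[0,0,0],0],[[0,0,0.001],[0,0,0],0]]}' | grep -E "position|ft_"
python3 -m inch '{"rows":[[[0,0,0.001],[0,0,0],0],[[0,0,0.001],[0,0,0],0]]}' | grep -E "position|ft_"
```

```text
position: [0.4591, -0.3195, -0.0152]
tcp_rot: [2.044, 2.385, -0.002]
ft_force: [0.6, -0.3, -0.4]
position: [0.4593, -0.3201, -0.0156]
ft_force: [0.4, 0.0, 0.1]
position: [0.459, -0.3199, -0.017]
ft_force: [-0.4, 0.1, -0.6]
```

```bash
python3 -m inch '{"rows":[[[0,0,0.001],[0,0,0],0],[[0,0,0.001],[0,0,0],0]]}' | grep -E "position|ft_"
python3 -m inch '{"rows":[[[0,0,0.0007],[0,0,0],0],[[0,0,0.0007],[0,0,0],0]]}' | grep -E "position|ft_"
python3 -m inch '{"rows":[[[0,0,0.0007],[0,0,0],0],[[0,0,0.0007],[0,0,0],0]]}' | grep -E "position|ft_"
```

```text
position: [0.4587, -0.3197, -0.0184]
ft_force: [1.2, -0.5, -0.5]
position: [0.4587, -0.3196, -0.0192]
ft_force: [-0.8, -0.2, -0.9]
position: [0.4588, -0.3197, -0.0194]
ft_force: [-1.3, 1.2, 2.7]
```

Contact with the desk. I'll open, rise, move aside and take a last look.

```bash
python3 -m inch '{"rows":[[[0,0,0],[0,0,0],0.3],[[0,0,0],[0,0,0],0.6],[[0,0,0],[0,0,0],1],[[0,0,0],[0,0,0],1],[[0,0,0],[0,0,0],1],[[0,0,0],[0,0,0],1],[[0,0,-0.01],[0,0,0],1],[[0,0,-0.03],[0,0,0],1],[[0,0,-0.06],[0,0,0],1],[[0,0,-0.1],[0,0,0],1],[[0,0,-0.14],[0,0,0],1],[[-0.03,-0.03,-0.17],[0,0,0],1],[[-0.06,-0.06,-0.18],[0,0,0],1],[[-0.09,-0.09,-0.18],[0,0,0],1],[[-0.12,-0.12,-0.18],[0,0,0],1],[[-0.14,-0.14,-0.18],[0,0,0],1],[[-0.14,-0.14,-0.18],[0,0,0],1]]}'
python3 - <<'E'
from h import *
t=imaging.grab_frame("top")["frame"]; s=imaging.grab_frame("side"); s0=np.load("s7.npz")
w=imaging.grab_frame("wrist")["frame"]
im=np.zeros((600,800,3),np.uint8)
im[:275,:450]=cv2.resize(t[180:235,237:327],None,fx=5,fy=5,interpolation=cv2.INTER_CUBIC)
im[280:580,:400]=cv2.resize(w,(400,300))
c=s["frame"][178:258,294:374]; im[:320,460:780]=cv2.resize(c,None,fx=4,fy=4,interpolation=cv2.INTER_CUBIC)
im[330:600,410:770]=cv2.resize(t[120:330,100:380],(360,270))
cv2.imwrite("pics/fin.png",im[:,:,::-1])
E
```

```text
t: 21.3
position: [0.3379, -0.4843, 0.1621]
tcp_rot: [2.052, 2.377, -0.008]
ft_force: [0.6, 0.6, -0.1]
gripper_width: 1.001
gripper_force: 0.0
```

View pics/fin.png

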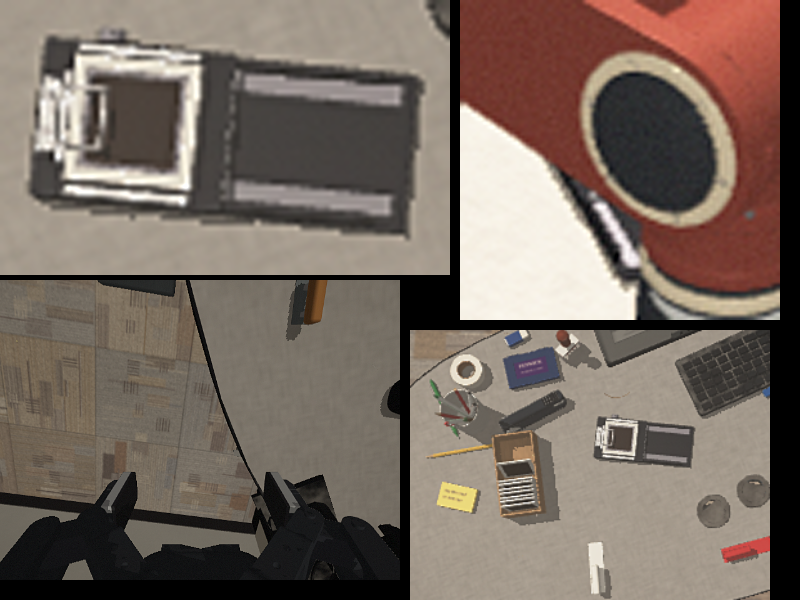

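The slide is seated: it lies square on the stage at (135,118), under the clip and against the stop. The lifter lies on the desk, its grip at (315,300), and the gripper is clear.

```bash
python3 -c "
from workcell import bot
print(bot.sign_off())"
```

```text
the job is handed in; nothing more can be done
None
```

I turned the slide over and pushed it under the clip against the stop (about 8 N at the end), laid the lifter back flat on the desk, and handed the job in at about 21 s; my first grasp closed just above the grip without taking hold, because the fingertips sit about 35 mm short of the reported TCP.

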